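Put the laminating rollers away flat in the rack

TASK

Take the two laminating rollers out of their upright stand and lay them flat in the storage rack, each in the lane of its handle's colour, resting level on both cross rails between the cheeks with its roller head lying flat too (axle level). Both heads must point away from the rack's end stop, and the end of each handle must be pushed fully home, touching the stop. Leave the other things on the bench where they are.

Things in the scene. Friction and masses are not known exactly. Their poses are not given: they have to be found in the camera images.
- roller_blue: blue-handled laminating roller, 190 mm long, about 170 g, upright in either socket of the stand, head up. Origin: centre of the butt. z: butt to head, y: along the roller's axle; same after a half turn about z. Handle: square bar 20 x 20 mm (faces square to x and y), z = 0 to 130 mm. Then an 8 mm neck to 155 mm and a steel fork with the roller head
- roller_blue_head (a point): centre of the blue-handled tool's finned aluminium roller, 178 mm from the butt on the tool's axis: 24 mm in diameter, 60 mm long along y, does not turn; the 6 mm wire fork around it is 74 mm wide and starts 155 mm from the butt
- roller_orange: orange-handled laminating roller, 190 mm long, about 170 g, upright in either socket of the stand, head up. Origin: centre of the butt. z: butt to head, y: along the roller's axle; same after a half turn about z. Handle: square bar 20 x 20 mm (faces square to x and y), z = 0 to 130 mm. Then an 8 mm neck to 155 mm and a steel fork with the roller head
- roller_orange_head (a point): centre of the orange-handled tool's finned aluminium roller, 178 mm from the butt on the tool's axis: 24 mm in diameter, 60 mm long along y, does not turn; the 6 mm wire fork around it is 74 mm wide and starts 155 mm from the butt
- stand: grey block, fixed to the bench, 90 mm (x) by 210 mm (y), 55 mm high, with two square sockets 25 mm wide and 45 mm deep at y = +75 and -75 mm, their floors 10 mm above the bench; a roller stands in each, its x and y axes along the stand's. Origin under its centre
- rack: fixed storage rack. Origin on the bench between the two lanes, under the end stop's face. x points at the stop, z up. Base 8 mm thick, x = -195 to +20 mm, 200 mm wide. Stop: plate with face at x = 0, 75 mm high. Two white cross rails 10 mm thick, at x = -25 and -122 mm, tops 40 mm above the bench. Lane centres y = +50 mm (blue), -50 mm (orange)
- lane_blue (a point): point on the stop's face in the blue lane (rack y = +50 mm), 50 mm above the bench: the butt centre of a handle lying on the rails against the stop comes here. Axes as the rack's; the head must lie to -x. On each rail a pair of blue cheeks, 32 mm apart and 14 mm above the rail, bounds the lane; blue marks on base and stop
- lane_orange (a point): point on the stop's face in the orange lane (rack y = -50 mm), 50 mm above the bench: the butt centre of a handle lying on the rails against the stop comes here. Axes as the rack's; the head must lie to -x. On each rail a pair of orange cheeks, 32 mm apart and 14 mm above the rail, bounds the lane; orange marks on base and stop
- tub: white lidded plastic tub, 90 mm across, 120 mm high, a bystander to leave alone; origin under its centre
- hardener: black bottle with red cap, 68 mm across, 170 mm high, a bystander to leave alone; origin under its centre
- wash_bottle: clear bottle with white cap, 72 mm across, 170 mm high, a bystander to leave alone; origin under its centre
- tin: steel tin, 84 mm across, 130 mm high, a bystander to leave alone; origin under its centre
- cup: white mixing cup, 80 mm across, 90 mm high, a bystander to leave alone; origin under its centre
- sanding_block: cork sanding block, 65 x 120 x 24 mm, a bystander to leave alone; origin under its centre
- spatula: spatula 200 mm long lying on the bench (origin under its middle), a bystander to leave alone

How it is judged:
By the outcome, as a careful person would: the job done as asked, in the order asked, and still so for the second after the job is handed in, with the robot touching nothing.
It also fails if it takes over 69 s, if anything falls off the work surface, if the arm or the gripper's body presses on something with over 40 N, if the wrist force passes 120 N, or if a joint passes its speed limit or range.

ROBOT

A 7-joint arm with a two-finger parallel gripper is mounted at the origin on the work surface. World frame = base frame: x ahead of the robot, y to its left, z up, the work surface at z = 0. Lengths are in m, angles in degrees, forces in N, time in s.
With the tool pointing down it reaches from about 0.425 to 0.95 m from the base axis. Payload 4.7 kg.
Tool frame: the origin (TCP) lies at the very end of the fingers, on their centre line; the grasp point (between the pads) lies manip.hold_point_z behind it (manip.hold_point_z is the distance from the TCP to the grasp point, in m); z points along the fingers, y is the line along which they close (so a half turn about z gives the same grasp; the last joint's range is limited). The gripper opens to 85 mm and grips with 20 to 120 N. Pads are 22 mm wide; open, the fingers measure 114 mm over their backs; the gripper's body (76 mm by 85 mm) begins 54 mm behind the grasp point. The pads swing forward as they close: fully open they stand 13 mm farther back than shut.
Start: joints at [-75.281, 26.849, -2.785, 87.806, 1.381, 65.374, -4.715], TCP at [0.19, 0.648, 0.231] pointing down, gripper open.
Joint ranges: [-148.3, 148.3], [-19.14, 114.17], [-79.39, 73.82], [5.75, 140.21], [-59.74, 239.74], [12.07, 113.84], [-152.46, 152.46]. Speed limits (degrees/s): [147.25, 147.25, 180, 180, 180, 180, 180].

INTERFACE

Orientations are given as [roll, pitch, yaw] about the fixed x, y, z axes, in that order (R = Rz(yaw) Ry(pitch) Rx(roll)).
In Python, from plant import manip gives the robot as it stands.
- The arm moves only by the tool jog_arm, never from a script. Its argument "steps" is a list of rows, each an object with "linear": the shift along the tool's x, y, z in cm, a list of three; "rot": the turn, a rotation vector about the tool's x, y, z in rad, a list of three; "hand": the finger opening in cm, from 0 to 8.54. A call has 1 to 8 rows; each row is the pose to reach, as a shift and turn from the pose commanded when the call began, along the tool's axes at that moment; what a row does not reach only later rows make up. A row lasts 1/12 s, in which the tool goes at most 41.7 mm and 7.16 degrees, less where a joint would pass 70% of its speed; a pose out of reach is approached as far as the arm can. A call with a gripper value outside its range is refused whole. The fingers move at their own pace and stop on an object; "squeeze" is the grip in N (left out, the last holds). Time passes only in rows, so rows that repeat a pose let the fingers close. It gives the time, the measured TCP pose, the force and the opening at its end, in the units of the state.
- manip.observe(): the state, without advancing time (a new reading comes with each control period).
- manip.capture(name): name is "scene" or "top" or "wrist"; returns a dict with "color" (420x560x3 uint8, red, green, blue), "depth" (420x560 float32, m along the optical axis (not along the pixel's ray), 0 where there is no reading), "fx", "fy", "cx", "cy" (pixels), "R" (3x3) and "t" (3): a world point X has camera coordinates R X + t. Camera axes: x right, y down, z forward; pixel columns grow to the right and rows downward; lengths in m; the calibration is good to about 2 mm. The wrist camera is an equidistant fisheye: a pixel r from the principal point sees the ray r / f radians off the axis. A picture is of the moment at which its call begins.
- manip.hand_in(): hands the job in, once; it reports no verdict.
The state is a dict: "clock": time; "joint_pos": joint angles; "dq": joint speeds; "tau": joint torques, N m; "ee_pos": TCP position; "orientation": TCP orientation; "wrist_force": force on the tool from outside, world axes, zero at the start; "ft_torque": the same for the moment, N m; "opening": finger opening in m.
Only numpy, scipy, OpenCV 4.12 (cv2) and the standard library are available. Lean on these libraries where they do the work, as an engineer would, in place of code of your own. Each camera call takes 0.05 s, during which the arm holds its last target. There are 200 camera calls.

## Working session

There is one attempt and no reset: what is moved stays moved. The work goes in short steps, Python scripts to look and compute and a tool call to move; the robot and the scene stay as the last step left them, time stands still between calls to the robot, and variables do not carry over. Pictures are saved under pics/ and viewed, on a budget of 10 in all, crops included, one or two more only if the job needs it, and the job is handed in when it is done.

Besides the shell and the picture viewer there is one more tool, called after "Emit:" as name(argument=value, ...) on one line, values as JSON. jog_arm: Moves the arm, as the interface text tells. Its arguments: {"type":"object","properties":{"steps":{"type":"array","items":{"type":"object","properties":{"linear":{"type":"array","items":{"type":"number"}},"rot":{"type":"array","items":{"type":"number"}},"hand":{"type":"number"}}}},"squeeze":{"type":"number"}},"required":["steps"]}

```bash
ls; mkdir -p pics
python3 - <<'E'
from plant import manip
import cv2,numpy as np
print(manip.observe()); print(manip.hold_point_z)
for n in("scene","top"):
    c=manip.capture(n); np.savez(f'pics/{n}0.npz',**c)
    cv2.imwrite(f'pics/{n}0.png',c['color'][:,:,::-1]); print(n,c['fx'],c['fy'],c['cx'],c['cy'],c['R'].tolist(),c['t'])
a=[cv2.imread(f'pics/{n}0.png') for n in("scene","top")]
E
```

```text
pics
{'clock': 0.0, 'joint_pos': array([-75.27924682,  26.89783514,  -2.78391489,  87.87388419,
         1.37886624,  65.37255165,  -4.71477574]), 'dq': array([ 0.01656743, -0.03376342,  0.12672305,  0.05040013, -0.01649758,
        0.03389291,  0.02158956]), 'tau': array([-8.58091717e-04, -5.10293663e+01, -4.68900218e-02, -2.37716085e+01,
        1.07028085e-02,  7.67764344e-03,  3.85500655e-06]), 'ee_pos': array([0.19013791, 0.64706942, 0.23025395]), 'orientation': array([-1.79889212e+02,  2.36927872e-03,  1.63624724e+02]), 'wrist_force': array([-0.18481429,  0.11861816, -0.34180317]), 'ft_torque': array([ 0.00474821,  0.01572184, -0.00245279]), 'opening': 0.08518406340956494}
0.0187
scene 503.3589850097304 503.3589850097304 273.2515882226893 217.1746677412851 [[0.7514910344484642, 0.6596867580305859, -0.008637500950659932], [0.5458957270198952, -0.629109914839692, -0.5533701927930483], [-0.3704849259619037, 0.41113756375389854, -0.8328906430651694]] [-0.43783889 -0.23096135  1.76837812]
top 463.7957042274339 463.7957042274339 273.4922700124372 204.69186190968242 [[0.0014368098723830396, -0.9999172240532684, 0.01278595397286772], [-0.9878547128930162, -0.003405850546034057, -0.1553430603442416], [0.15537374872367346, -0.01240746644822175, -0.9877778358436115]] [-0.01018584  0.61137735  1.56947087]
```

View pics/scene0.png

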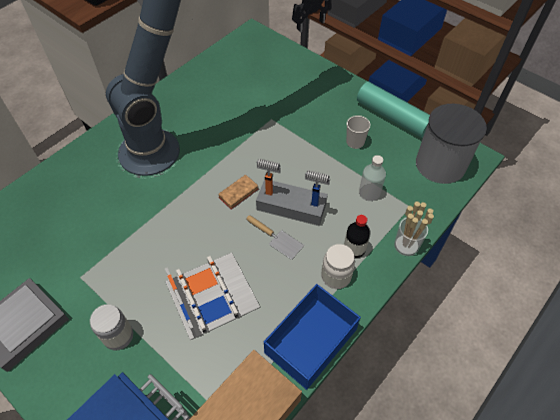

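View pics/top0.png

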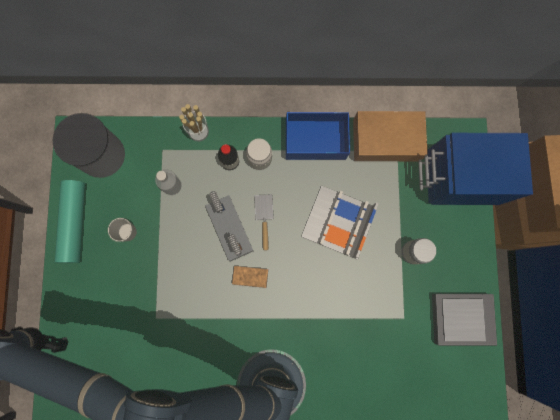

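The scene view shows the stand with the orange tool at (268,180) and blue at (316,192), and the rack at (212,293). In the top view the stand is at (230,228) and the rack at (340,222). Its stop is on the right-hand (world −y) side, around (362,232). Next I'll take enlarged crops.

```bash
cat > h.py <<'E'
import numpy as np,cv2
def load(n):
    d=np.load(f'pics/{n}.npz'); return {k:d[k] for k in d.files}
def pt(c,u,v,z=None):
    """world point of pixel: on plane z, or by depth"""
    ray=np.array([(u-c['cx'])/c['fx'],(v-c['cy'])/c['fy'],1.])
    o=-c['R'].T@c['t']; d=c['R'].T@ray
    if z is None: return o+d*float(c['depth'][int(round(v)),int(round(u))])
    return o+d*(z-o[2])/d[2]
def proj(c,X):
    p=c['R']@np.asarray(X)+c['t']; return np.array([p[0]/p[2]*c['fx']+c['cx'],p[1]/p[2]*c['fy']+c['cy']])
def two(c1,p1,c2,p2):
    """closest point of two pixel rays"""
    A=[];b=[]
    for c,(u,v) in((c1,p1),(c2,p2)):
        o=-c['R'].T@c['t']; d=pt(c,u,v,0)-o; d/=np.linalg.norm(d); P=np.eye(3)-np.outer(d,d); A.append(P);b.append(P@o)
    A=np.vstack(A);b=np.hstack(b); x=np.linalg.lstsq(A,b,rcond=None)[0]; return x,np.linalg.norm(A@x-b)
E
python3 - <<'E'
from h import *
t=load('top0');s=load('scene0')
def crop(c,u,v,w,h,k): return cv2.resize(c['color'][v:v+h,u:u+w,::-1],None,fx=k,fy=k,interpolation=cv2.INTER_CUBIC)
im=np.zeros((600,800,3),np.uint8)
for (c,u,v,x,y) in((t,295,180,0,0),(t,190,180,400,0),(s,160,245,0,300),(s,240,150,400,300)):
    im[y:y+296,x:x+396]=crop(c,u,v,99,74,4)
cv2.imwrite('pics/m0.png',im)
E
```

```text
(no output)
```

View pics/m0.png

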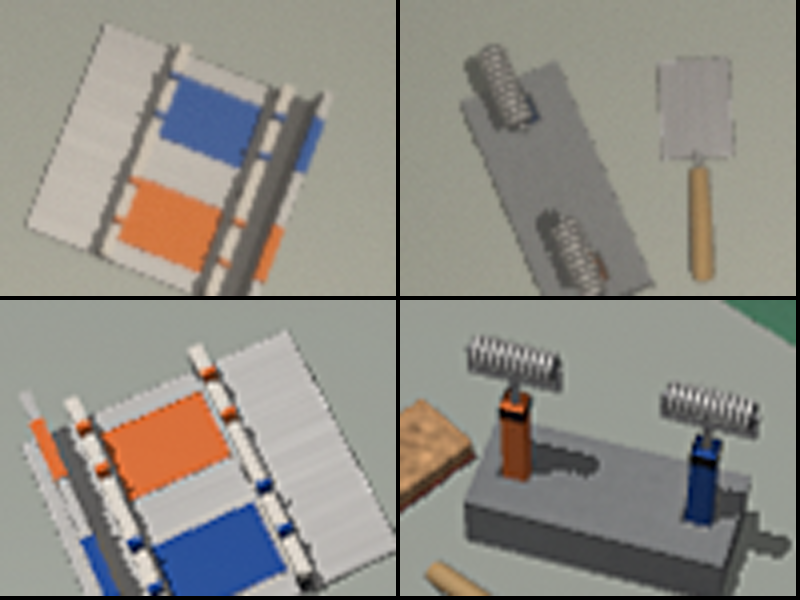

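In the crops, the rack's head-end base corners are near top-view (321,186) and (302,236), with the stop on the right. The stand's axle direction is along its long side and both tools have their heads up. I'll measure with depth point clouds and ray intersections.

```bash
cat > m.py <<'E'
from h import *
t=load('top0');s=load('scene0')
def cloud(c):
    v,u=np.mgrid[0:420,0:560]; z=c['depth']; p=np.stack([(u-c['cx'])/c['fx']*z,(v-c['cy'])/c['fy']*z,z],-1)
    return (p-c['t'])@c['R']
for n,c in(('top',t),('scene',s)):
    P=cloud(c); x,y,z=P[...,0],P[...,1],P[...,2]; ok=c['depth']>0
    print(n,'bench z',np.median(z[ok&(x>.3)&(x<.35)&(abs(y)<.1)]))
    m=ok&(x>.3)&(x<.75)&(y>-.02)&(y<.3)&(z>.045)&(z<.062)
    k,l,st,_=cv2.connectedComponentsWithStats(m.astype(np.uint8)); i=1+np.argmax(st[1:,4])
    q=np.c_[x[l==i],y[l==i]].astype(np.float32); print(' stand',cv2.minAreaRect(q),np.median(z[l==i]))
    hsv=cv2.cvtColor(c['color'],cv2.COLOR_RGB2HSV)
    for col,(a,b) in(('blue',(105,125)),('orange',(5,15))):
        M=ok&(hsv[...,0]>=a)&(hsv[...,0]<=b)&(hsv[...,1]>170)&(y<.3)&(x>.35)&(x<.72)
        for nm,mm in(('tool',M&(y>-.03)&(z>.06)),('patch',M&(y<-.05)&(y>-.4)&(z<.02)),('mark',M&(y<-.05)&(y>-.4)&(z>.055))):
            if mm.sum()>6: print('  ',col,nm,mm.sum(),cv2.minAreaRect(np.c_[x[mm],y[mm]].astype(np.float32)),'z',np.percentile(z[mm],[2,50,98]).round(4),'med',np.median(x[mm]).round(4),np.median(y[mm]).round(4))
    m=ok&(x>.3)&(x<.75)&(y>-.4)&(y<-.02)
    for nm,a,b in(('base',.004,.014),('rail',.034,.046),('stop',.066,.085)):
        mm=m&(z>a)&(z<b)
        if mm.sum()>6: print('  rack',nm,mm.sum(),cv2.minAreaRect(np.c_[x[mm],y[mm]].astype(np.float32)),np.median(z[mm]))
    m=ok&(x>.3)&(x<.75)&(y>-.02)&(y<.3)&(z>.17)&(z<.21)
    k,l,st,_=cv2.connectedComponentsWithStats(m.astype(np.uint8))
    for i in range(1,k):
        if st[i,4]>20: print('  head',st[i,4],cv2.minAreaRect(np.c_[x[l==i],y[l==i]].astype(np.float32)),z[l==i].max())
E
python3 m.py
python3 - <<'E'
from h import *
t=load('top0');s=load('scene0')
for u,v in((103,24),(27,225)): print('base left',pt(t,295+u/4,180+v/4,.008))
for u,v in((287,332),(394,547)): print('scene base',pt(s,160+u/4,245+(v-300)/4,.008))
# heads by two views (crop pixel centres)
tp=lambda u,v:(190+(u-400)/4,180+v/4); sp=lambda u,v:(240+(u-400)/4,150+(v-300)/4)
print('blue head',two(t,tp(499,86),s,sp(710,411))); print('orange head',two(t,tp(577,250),s,sp(514,364)))
E
```

```text
top bench z 0.00029822219510120256
 stand ((0.5316634178161621, 0.14587977528572083), (0.21042031049728394, 0.09011796116828918), 24.05792999267578) 0.05372002996547306
   orange patch 296 ((0.5058046579360962, -0.23469895124435425), (0.07358185201883316, 0.052163515239953995), 67.97512817382812) z [0.0007 0.0082 0.0169] med 0.5062 -0.2345
   orange mark 21 ((0.47778016328811646, -0.30712103843688965), (0.007098900154232979, 0.04014337435364723), 71.64892578125) z [0.0696 0.0749 0.0833] med 0.4769 -0.3089
  rack base 3431 ((0.525292694568634, -0.2107429802417755), (0.4493653476238251, 0.37803980708122253), 0.013607675209641457) 0.006819176574447808
  rack rail 315 ((0.5486433506011963, -0.267235666513443), (0.13304702937602997, 0.19969840347766876), 67.95407104492188) 0.039668589589640854
  rack stop 174 ((0.5253522396087646, -0.3276102840900421), (0.011354956775903702, 0.20057737827301025), 67.59202575683594) 0.07474798841228582
  head 156 ((0.6002752184867859, 0.1766318529844284), (0.07321847975254059, 0.023736290633678436), 23.98193359375) 0.20426651689475922
  head 153 ((0.462454
[... 1684 characters left out ...]
7761078), 67.90635681152344) 0.07491933278899619
  head 187 ((0.46454718708992004, 0.11536313593387604), (0.07041382044553757, 0.026033464819192886), 29.818023681640625) 0.20504134848313132
  head 193 ((0.6004043221473694, 0.1749974489212036), (0.07389888167381287, 0.02468270994722843), 23.151981353759766) 0.20268566416158112
base left [ 0.68640398 -0.17931928  0.008     ]
base left [ 0.50495504 -0.10937176  0.008     ]
scene base [ 0.50817158 -0.10627081  0.008     ]
scene base [ 0.6873342 -0.1827863  0.008    ]
blue head (array([0.59990694, 0.18024497, 0.17821901]), np.float64(0.001400415333795891))
orange head (array([0.46774526, 0.11470634, 0.18730579]), np.float64(0.002518627700949473))
```

Both views agree:

| Item | Position (world, m) | Direction |
|---|---|---|
| Stand centre | (0.5316, 0.146) | long axis at 24° |
| Orange tool | (0.463, 0.1155) | |
| Blue tool | (0.600, 0.1765) | |
| Rack origin | about (0.525, -0.324) | x at −112° |

I'll grasp sideways from the −y side, closing along the axle, with the gripper 70° from vertical. The tool then tilts 90° to lie flat.

```bash
cat > g.py <<'E'
import numpy as np
from scipy.spatial.transform import Rotation as Ro
from plant import manip
H=manip.hold_point_z
def orient(yaw,beta):
    """closing axis y at yaw (deg), z tilted beta from down towards yaw+90"""
    a,b=np.radians([yaw,beta]); y=np.array([np.cos(a),np.sin(a),0]); d=np.array([-y[1],y[0],0])
    z=d*np.sin(b)-np.array([0,0,1])*np.cos(b); return np.c_[np.cross(y,z),y,z]
def tgt(hold,yaw,beta,back=0):
    R=orient(yaw,beta); return np.array(hold)+(H-back)*R[:,2],R
def cur():
    o=manip.observe(); return o['ee_pos'],Ro.from_euler('xyz',o['orientation'],degrees=True).as_matrix()
def chain(targets,start=None):
    p,R=start or cur()
    for q,S in targets:
        print('lin',(R.T@(q-p)*100).round(2).tolist(),'rot',Ro.from_matrix(R.T@S).as_rotvec().round(4).tolist(),'-> tcp',q.round(3)); p,R=q,S
def st():
    o=manip.observe(); print(round(o['clock'],2),'tcp',o['ee_pos'].round(4),o['orientation'].round(1),'F',o['wrist_force'].round(1),'op',round(o['opening'],4),'j',o['joint_pos'].round(0))
E
python3 - <<'E'
from g import *
OR=[.463,.1155,.095]
chain([(np.array([.42,.38,.34]),orient(40,0)),(np.array([.52,.0,.30]),orient(24,25)),tgt(OR,24,70,.13)])
E
```

```text
lin [-29.58, -19.17, -10.93] rot [-0.0017, 0.0006, 0.5869] -> tcp [0.42 0.38 0.34]
lin [-35.54, -16.77, 4.0] rot [-0.0609, 0.4335, 0.2748] -> tcp [0.52 0.   0.3 ]
lin [-4.87, -0.51, 16.15] rot [0.0, 0.7854, 0.0] -> tcp [0.506 0.02  0.133]
```

Emit:
jog_arm(steps=[{"linear": [-14.8, -9.6, -5.5], "rot": [0, 0, 0.293], "hand": 5}, {"linear": [-14.8, -9.6, -5.5], "rot": [0, 0, 0.293], "hand": 5}, {"linear": [-14.8, -9.6, -5.5], "rot": [0, 0, 0.293], "hand": 5}, {"linear": [-14.8, -9.6, -5.5], "rot": [0, 0, 0.293], "hand": 5}, {"linear": [-29.6, -19.2, -10.9], "rot": [0, 0, 0.587], "hand": 5}, {"linear": [-29.6, -19.2, -10.9], "rot": [0, 0, 0.587], "hand": 5}, {"linear": [-29.6, -19.2, -10.9], "rot": [0, 0, 0.587], "hand": 5}, {"linear": [-29.6, -19.2, -10.9], "rot": [0, 0, 0.587], "hand": 5}])

```text
clock: 0.77
ee_pos: [0.3985, 0.4041, 0.3301]
orientation: [-180.0, -0.0, 129.9]
wrist_force: [-0.3, 0.5, -0.2]
opening: 0.0498
```

Run:
```python
from g import *
st(); chain([(np.array([.42,.38,.34]),orient(40,0)),(np.array([.52,.15,.34]),orient(30,0)),(np.array([.52,.0,.30]),orient(24,25))])
```

```text
0.77 tcp [0.3985 0.4041 0.3301] [-180.    -0.   129.9] F [-0.3  0.5 -0.2] op 0.0498 j [-58.  13.  10.  96.  -2.  72.  -7.]
lin [-3.23, 0.1, -0.99] rot [-0.0005, -0.0, -0.0017] -> tcp [0.42 0.38 0.34]
lin [-24.05, -7.12, 0.0] rot [0.0, 0.0, 0.1745] -> tcp [0.52 0.15 0.34]
lin [-12.99, -7.5, 4.0] rot [-0.0228, 0.4359, 0.1031] -> tcp [0.52 0.   0.3 ]
```

Emit:
jog_arm(steps=[{"linear": [-27.2, -7.0, -1], "rot": [0, 0, 0.173]}, {"linear": [-27.2, -7.0, -1], "rot": [0, 0, 0.173]}, {"linear": [-27.2, -7.0, -1], "rot": [0, 0, 0.173]}, {"linear": [-27.2, -7.0, -1], "rot": [0, 0, 0.173]}, {"linear": [-27.2, -7.0, -1], "rot": [0, 0, 0.173]}, {"linear": [-27.2, -7.0, -1], "rot": [0, 0, 0.173]}, {"linear": [-27.2, -7.0, -1], "rot": [0, 0, 0.173]}, {"linear": [-27.2, -7.0, -1], "rot": [0, 0, 0.173]}])

```text
schema error: expected keys linear, rot, hand
```

Run:
```python
from g import *
st(); chain([(np.array([.52,.0,.30]),orient(24,25)),tgt([.463,.1155,.095],24,70,.13)])
```

```text
0.77 tcp [0.3985 0.4041 0.3301] [-180.    -0.   129.9] F [-0.3  0.5 -0.2] op 0.0498 j [-58.  13.  10.  96.  -2.  72.  -7.]
lin [-38.8, -16.6, 3.02] rot [-0.0611, 0.4335, 0.273] -> tcp [0.52 0.   0.3 ]
lin [-4.87, -0.51, 16.15] rot [0.0, 0.7854, 0.0] -> tcp [0.506 0.02  0.133]
```

Emit:
jog_arm(steps=[{"linear": [-27.2, -7.0, -1], "rot": [0, 0, 0.173], "hand": 5}, {"linear": [-27.2, -7.0, -1], "rot": [0, 0, 0.173], "hand": 5}, {"linear": [-27.2, -7.0, -1], "rot": [0, 0, 0.173], "hand": 5}, {"linear": [-27.2, -7.0, -1], "rot": [0, 0, 0.173], "hand": 5}, {"linear": [-27.2, -7.0, -1], "rot": [0, 0, 0.173], "hand": 5}, {"linear": [-27.2, -7.0, -1], "rot": [0, 0, 0.173], "hand": 5}, {"linear": [-27.2, -7.0, -1], "rot": [0, 0, 0.173], "hand": 5}, {"linear": [-27.2, -7.0, -1], "rot": [0, 0, 0.173], "hand": 5}])

```text
clock: 1.43
ee_pos: [0.5215, 0.1441, 0.3401]
orientation: [180.0, 0.2, 119.3]
wrist_force: [-0.1, 0.2, 0.6]
opening: 0.0499
```

Run:
```python
from g import *
st(); chain([(np.array([.52,.0,.30]),orient(24,25)),tgt([.463,.1155,.095],24,70,.13)])
```

```text
1.43 tcp [0.5215 0.1441 0.3401] [180.    0.2 119.3] F [-0.1  0.2  0.6] op 0.0499 j [-39.  10.  22.  99.  -4.  73.  13.]
lin [-12.47, -7.2, 4.06] rot [-0.0201, 0.4399, 0.0919] -> tcp [0.52 0.   0.3 ]
lin [-4.87, -0.51, 16.15] rot [0.0, 0.7854, 0.0] -> tcp [0.506 0.02  0.133]
```

Emit:
jog_arm(steps=[{"linear": [-12.5, -7.2, 4.0], "rot": [-0.02, 0.44, 0.092], "hand": 5}, {"linear": [-12.5, -7.2, 4.0], "rot": [-0.02, 0.44, 0.092], "hand": 5}, {"linear": [-12.5, -7.2, 4.0], "rot": [-0.02, 0.44, 0.092], "hand": 5}, {"linear": [-12.5, -7.2, 4.0], "rot": [-0.02, 0.44, 0.092], "hand": 5}, {"linear": [-12.5, -7.2, 4.0], "rot": [-0.02, 0.44, 0.092], "hand": 5}, {"linear": [-12.5, -7.2, 4.0], "rot": [-0.02, 0.44, 0.092], "hand": 5}, {"linear": [-12.5, -7.2, 4.0], "rot": [-0.02, 0.44, 0.092], "hand": 5}])

```text
clock: 2.02
ee_pos: [0.5193, 0.0093, 0.2994]
orientation: [-179.9, -25.3, 114.7]
wrist_force: [-0.1, 0.2, 0.8]
opening: 0.0498
```

Run:
```python
from g import *
st(); chain([tgt([.463,.1155,.095],24,70,.13),tgt([.463,.1155,.095],24,70)])
```

```text
2.02 tcp [0.5193 0.0093 0.2994] [-179.9  -25.3  114.7] F [-0.1  0.2  0.8] op 0.0498 j [-16.  18.  29.  99. -28.  83.  45.]
lin [-5.71, -0.78, 15.7] rot [-0.011, 0.7807, 0.0085] -> tcp [0.506 0.02  0.133]
lin [0.0, 0.0, 13.0] rot [0.0, 0.0, 0.0] -> tcp [0.456 0.132 0.089]
```

Emit:
jog_arm(steps=[{"linear": [-5.7, -0.8, 15.7], "rot": [-0.011, 0.781, 0.009], "hand": 5}, {"linear": [-5.7, -0.8, 15.7], "rot": [-0.011, 0.781, 0.009], "hand": 5}, {"linear": [-5.7, -0.8, 15.7], "rot": [-0.011, 0.781, 0.009], "hand": 5}, {"linear": [-5.7, -0.8, 15.7], "rot": [-0.011, 0.781, 0.009], "hand": 5}, {"linear": [-5.7, -0.8, 15.7], "rot": [-0.011, 0.781, 0.009], "hand": 5}, {"linear": [-5.7, -0.8, 15.7], "rot": [-0.011, 0.781, 0.009], "hand": 5}, {"linear": [-5.7, -0.8, 15.7], "rot": [-0.011, 0.781, 0.009], "hand": 5}, {"linear": [-5.7, -0.8, 15.7], "rot": [-0.011, 0.781, 0.009], "hand": 5}])

```text
clock: 2.68
ee_pos: [0.5052, 0.0202, 0.1317]
orientation: [-179.6, -70.1, 113.7]
wrist_force: [-0.4, -0.6, 0.1]
opening: 0.0503
```

Run:
```python
from g import *
st(); chain([tgt([.463,.1155,.095],24,70,.13),tgt([.463,.1155,.095],24,70)])
import cv2
c=manip.capture('wrist'); np.savez('pics/wrist1.npz',**c); cv2.imwrite('pics/wrist1.png',c['color'][:,:,::-1])
```

```text
2.68 tcp [0.5052 0.0202 0.1317] [-179.6  -70.1  113.7] F [-0.4 -0.6  0.1] op 0.0503 j [  6.  48.  17. 100. -51. 102.  72.]
lin [0.11, 0.02, -0.08] rot [-0.0018, -0.0012, -0.0018] -> tcp [0.506 0.02  0.133]
lin [0.0, 0.0, 13.0] rot [0.0, 0.0, 0.0] -> tcp [0.456 0.132 0.089]
```

View pics/wrist1.png

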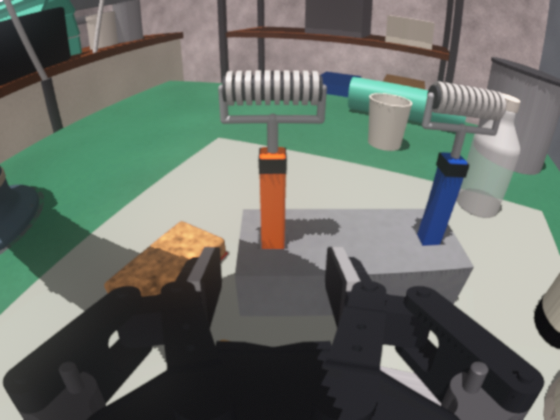

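The wrist view is as planned: the orange handle is at column ~272 (top y≈150, socket y≈247), midway between the fingertips (~208 and ~340). Next I advance and close.

Emit:
jog_arm(steps=[{"linear": [0, 0, 3.5], "rot": [0, 0, 0], "hand": 5}, {"linear": [0, 0, 7], "rot": [0, 0, 0], "hand": 5}, {"linear": [0, 0, 10], "rot": [0, 0, 0], "hand": 5}, {"linear": [0, 0, 12], "rot": [0, 0, 0], "hand": 5}, {"linear": [0.1, 0, 12.9], "rot": [0, 0, 0], "hand": 5}, {"linear": [0.1, 0, 12.9], "rot": [0, 0, 0], "hand": 5}, {"linear": [0.1, 0, 12.9], "rot": [0, 0, 0], "hand": 5}])

```text
clock: 3.32
ee_pos: [0.4571, 0.1302, 0.0917]
orientation: [179.4, -69.8, 114.6]
wrist_force: [0.6, 0.3, 0.1]
opening: 0.0499
```

Run:
```python
from g import *
import cv2
st(); print(tgt([.463,.1155,.095],24,70)[0])
c=manip.capture('wrist'); cv2.imwrite('pics/wrist2.png',c['color'][:,:,::-1])
```

```text
3.32 tcp [0.4571 0.1302 0.0917] [179.4 -69.8 114.6] F [0.6 0.3 0.1] op 0.0499 j [ -0.  47.  12. 111. -57.  90.  75.]
[0.45585272 0.13155305 0.08860422]
```

View pics/wrist2.png

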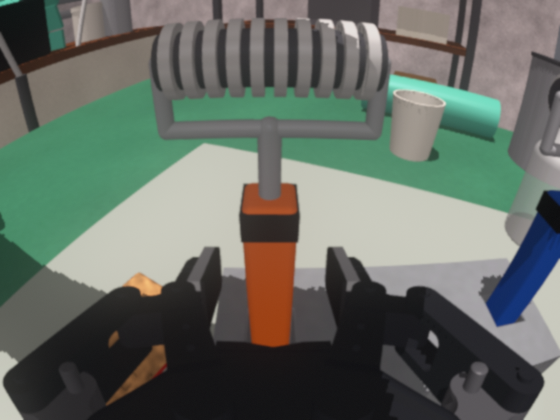

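The handle at column ~270 lies between the fingertips at 215 and 332. Now close and lift.

Emit:
jog_arm(steps=[{"linear": [0, 0, 0], "rot": [0, 0, 0], "hand": 1.5}, {"linear": [0, 0, 0], "rot": [0, 0, 0], "hand": 1.5}, {"linear": [0, 0, 0], "rot": [0, 0, 0], "hand": 1.5}, {"linear": [0, 0, 0], "rot": [0, 0, 0], "hand": 1.5}, {"linear": [0, 0, 0], "rot": [0, 0, 0], "hand": 1.5}, {"linear": [0, 0, 0], "rot": [0, 0, 0], "hand": 1.5}], squeeze=70)

```text
clock: 3.87
ee_pos: [0.4568, 0.1293, 0.0904]
orientation: [179.9, -69.9, 114.0]
wrist_force: [0.8, -3.5, 3.9]
opening: 0.0188
```

Run:
```python
from g import *
st(); p,R=cur()
chain([(p+[0,0,.06],R),(p+[0,0,.15],R)])
h=p-H*R[:,2]
# place orange: mid-transit and above lane
chain([(p+[0,0,.15],R),(np.array([.52,-.05,.27]),orient(0,25)),])
```

```text
3.87 tcp [0.4568 0.1293 0.0904] [179.9 -69.9 114. ] F [ 0.8 -3.5  3.9] op 0.0188 j [ -0.  47.  12. 111. -57.  90.  75.]
lin [5.64, 0.0, -2.06] rot [0.0, 0.0, 0.0] -> tcp [0.457 0.129 0.15 ]
lin [8.45, 0.01, -3.09] rot [0.0, 0.0, 0.0] -> tcp [0.457 0.129 0.24 ]
lin [14.09, 0.01, -5.14] rot [0.0, 0.0, 0.0] -> tcp [0.457 0.129 0.24 ]
lin [-3.72, -1.47, -18.82] rot [-0.3144, -0.773, 0.2894] -> tcp [ 0.52 -0.05  0.27]
```

Emit:
jog_arm(steps=[{"linear": [1.9, 0, -0.7], "rot": [0, 0, 0], "hand": 1.5}, {"linear": [3.8, 0, -1.4], "rot": [0, 0, 0], "hand": 1.5}, {"linear": [5.6, 0, -2.05], "rot": [0, 0, 0], "hand": 1.5}, {"linear": [8.5, 0, -3.1], "rot": [0, 0, 0], "hand": 1.5}, {"linear": [11.4, 0, -4.15], "rot": [0, 0, 0], "hand": 1.5}, {"linear": [14.1, 0, -5.15], "rot": [0, 0, 0], "hand": 1.5}, {"linear": [14.1, 0, -5.15], "rot": [0, 0, 0], "hand": 1.5}])

```text
clock: 4.45
ee_pos: [0.4575, 0.1299, 0.2442]
orientation: [178.7, -69.8, 115.1]
wrist_force: [-0.0, -0.2, -2.1]
opening: 0.019
```

Run:
```python
from g import *
st(); 
o=np.array([.525,-.324]);a=np.radians(-112);x=np.array([np.cos(a),np.sin(a)]);y=np.array([-x[1],x[0]])
for lane in(-.05,.05):
    b=o+lane*y; h=b-x*(.087+.012); print('lane',b,'hold',h)
b=o-.05*y;h=b-x*.099
chain([(np.array([.50,-.05,.28]),orient(0,25)),tgt([h[0],h[1],.14],-22,-20),tgt([h[0],h[1],.08],-22,-20)])
```

```text
4.45 tcp [0.4575 0.1299 0.2442] [178.7 -69.8 115.1] F [-0.  -0.2 -2.1] op 0.019 j [ -2.  32.  14. 110. -55.  98.  62.]
lane [ 0.47864081 -0.30526967] hold [ 0.51572686 -0.21347847]
lane [ 0.57135919 -0.34273033] hold [ 0.60844525 -0.25093913]
lin [-2.89, -3.39, -18.29] rot [-0.3101, -0.7721, 0.2958] -> tcp [ 0.5  -0.05  0.28]
lin [-22.01, 1.33, 7.12] rot [-0.0172, -0.7755, 0.3935] -> tcp [ 0.513 -0.219  0.122]
lin [2.05, 0.0, 5.64] rot [0.0, 0.0, 0.0] -> tcp [ 0.513 -0.219  0.062]
```

Emit:
jog_arm(steps=[{"linear": [-2.9, -3.4, -18.3], "rot": [-0.31, -0.772, 0.296], "hand": 1.5}, {"linear": [-2.9, -3.4, -18.3], "rot": [-0.31, -0.772, 0.296], "hand": 1.5}, {"linear": [-2.9, -3.4, -18.3], "rot": [-0.31, -0.772, 0.296], "hand": 1.5}, {"linear": [-2.9, -3.4, -18.3], "rot": [-0.31, -0.772, 0.296], "hand": 1.5}, {"linear": [-2.9, -3.4, -18.3], "rot": [-0.31, -0.772, 0.296], "hand": 1.5}, {"linear": [-2.9, -3.4, -18.3], "rot": [-0.31, -0.772, 0.296], "hand": 1.5}, {"linear": [-2.9, -3.4, -18.3], "rot": [-0.31, -0.772, 0.296], "hand": 1.5}, {"linear": [-2.9, -3.4, -18.3], "rot": [-0.31, -0.772, 0.296], "hand": 1.5}])

```text
clock: 5.12
ee_pos: [0.4982, -0.0471, 0.2769]
orientation: [-179.7, -25.0, 90.1]
wrist_force: [-0.4, 1.2, -2.0]
opening: 0.0182
```

Run:
```python
from g import *
st(); h=[.5157,-.2135]
chain([tgt([h[0],h[1],.14],-22,-20)])
```

```text
5.12 tcp [ 0.4982 -0.0471  0.2769] [-179.7  -25.    90.1] F [-0.4  1.2 -2. ] op 0.0182 j [-10.  13.  30. 108. -31.  73.  32.]
lin [-22.15, 1.52, 6.73] rot [-0.0225, -0.7735, 0.3974] -> tcp [ 0.513 -0.219  0.122]
```

Emit:
jog_arm(steps=[{"linear": [-22.2, 1.5, 6.7], "rot": [-0.0225, -0.773, 0.397], "hand": 1.5}, {"linear": [-22.2, 1.5, 6.7], "rot": [-0.0225, -0.773, 0.397], "hand": 1.5}, {"linear": [-22.2, 1.5, 6.7], "rot": [-0.0225, -0.773, 0.397], "hand": 1.5}, {"linear": [-22.2, 1.5, 6.7], "rot": [-0.0225, -0.773, 0.397], "hand": 1.5}, {"linear": [-22.2, 1.5, 6.7], "rot": [-0.0225, -0.773, 0.397], "hand": 1.5}, {"linear": [-22.2, 1.5, 6.7], "rot": [-0.0225, -0.773, 0.397], "hand": 1.5}, {"linear": [-22.2, 1.5, 6.7], "rot": [-0.0225, -0.773, 0.397], "hand": 1.5}, {"linear": [-22.2, 1.5, 6.7], "rot": [-0.0225, -0.773, 0.397], "hand": 1.5}])

```text
clock: 5.78
ee_pos: [0.5132, -0.2172, 0.1165]
orientation: [-179.3, 20.3, 68.5]
wrist_force: [0.6, 2.3, -2.6]
opening: 0.0185
```

Run:
```python
from g import *
import cv2
st(); h=[.5157,-.2135]
chain([tgt([h[0],h[1],.14],-22,-20)])
im=np.zeros((592,792,3),np.uint8)
for i,n in enumerate(('top','scene','wrist')):
    c=manip.capture(n); np.savez(f'pics/{n}3.npz',**c); k=c['color'][:,:,::-1]
    if n=='top': im[:296,:396]=cv2.resize(k[180:254,295:394],None,fx=4,fy=4)
    if n=='scene': im[:296,396:]=cv2.resize(k[215:313,160:292],(396,296))
    if n=='wrist': im[296:,200:595]=cv2.resize(k,(395,296))
cv2.imwrite('pics/m3.png',im)
```

```text
5.78 tcp [ 0.5132 -0.2172  0.1165] [-179.3   20.3   68.5] F [ 0.6  2.3 -2.6] op 0.0185 j [-26.  33.  46. 112.  -4.  47.  -3.]
lin [-0.4, 0.08, -0.48] rot [-0.0094, 0.0052, 0.0089] -> tcp [ 0.513 -0.219  0.122]
```

View pics/m3.png

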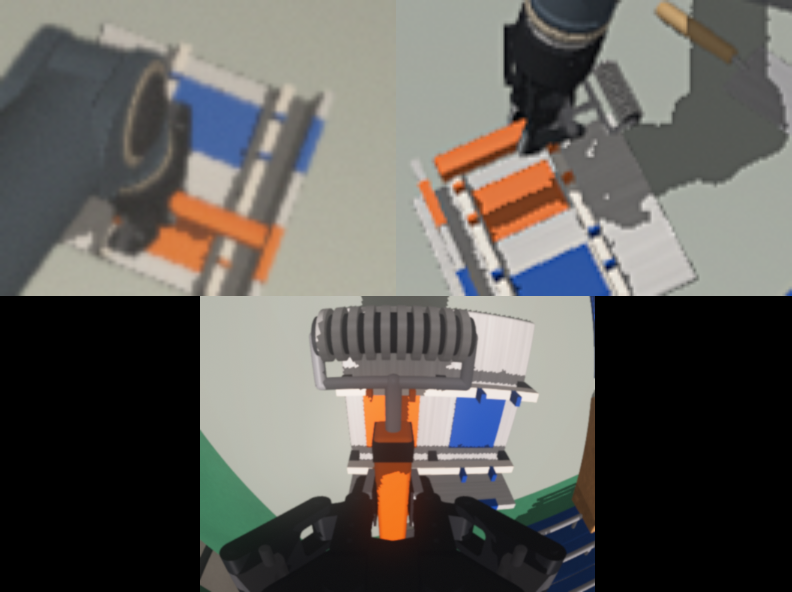

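The tool is level over the orange lane with its head away from the stop. In the wrist crop the handle is centred at column ~394 and the orange cheeks at ~391. I'll measure the butt and axis against the rack.

```bash
cat > butt.py <<'E'
import sys; from g import *; from h import *
def cloud(c):
    v,u=np.mgrid[0:420,0:560]; z=c['depth']; p=np.stack([(u-c['cx'])/c['fx']*z,(v-c['cy'])/c['fy']*z,z],-1)
    return (p-c['t'])@c['R']
o=np.array([.525,-.324]);a=np.radians(-112);X=np.array([np.cos(a),np.sin(a)]);Y=np.array([-X[1],X[0]])
def handle(n,col,zmin,zmax=.3):
    c=load(n) if isinstance(n,str) else n
    P=cloud(c); hsv=cv2.cvtColor(c['color'],cv2.COLOR_RGB2HSV); lo,hi=((105,125) if col=='blue' else (5,15))
    m=(hsv[...,0]>=lo)&(hsv[...,0]<=hi)&(hsv[...,1]>150)&(c['depth']>0)&(P[...,2]>zmin)&(P[...,2]<zmax)&(P[...,1]<-.05)&(P[...,1]>-.4)&(P[...,0]>.35)&(P[...,0]<.72)
    k,l,s,_=cv2.connectedComponentsWithStats(m.astype(np.uint8))
    if k<2: print('none');return
    m=l==1+np.argmax(s[1:,4])
    q=P[m]; r=np.c_[(q[:,:2]-o)@X,(q[:,:2]-o)@Y,q[:,2]]*1000
    top=r[r[:,2]>np.percentile(r[:,2],60)-2]
    f=np.polyfit(r[:,0],r[:,1],1); g=np.polyfit(top[:,0],top[:,2],1)
    print(n if isinstance(n,str) else '',col,len(r),'rack x',np.percentile(r[:,0],[1,99]).round(1),'y mean',r[:,1].mean().round(1),'slope',np.degrees(np.arctan(f[0])).round(1),'top z',np.median(top[:,2]).round(1),'pitch',np.degrees(np.arctan(g[0])).round(1))
if __name__=='__main__':
    for n in('top','scene'): handle(n+'3','orange',.10)
    for n in('top0','scene0'):
        c=load(n);P=cloud(c);hsv=cv2.cvtColor(c['color'],cv2.COLOR_RGB2HSV)
        r=np.concatenate([(P[...,:2]-o)@np.c_[X,Y]*1000,P[...,2:]*1000],-1)
        ins=(r[...,0]>-210)&(r[...,0]<30)&(abs(r[...,1])<110)
        m=ins&(r[...,2]>66)&(r[...,2]<85); q=r[m]; print(n,'stop x',np.percentile(q[:,0],[2,10,50,90,98]).round(1),'y',np.percentile(q[:,1],[1,99]).round(1),'slope',np.polyfit(q[:,1],q[:,0],1)[0].round(4))
        for lo,hi in((-45,-10),(-135,-108)):
            m=ins&(r[...,2]>35)&(r[...,2]<45)&(r[...,0]>lo)&(r[...,0]<hi); q=r[m]; print('  rail x',np.percentile(q[:,0],[2,50,98]).round(1),'y',np.percentile(q[:,1],[1,99]).round(1),'slope',np.polyfit(q[:,1],q[:,0],1)[0].round(4),'z',np.median(q[:,2]).round(1))
        for col,a,b,L in(('blue',105,125,50),('orange',5,15,-50)):
            m=ins&(hsv[...,0]>=a)&(hsv[...,0]<=b)&(hsv[...,1]>170)&(r[...,2]>66); 
            if m.sum()>5: print('  mark',col,'y',(np.percentile(r[m][:,1],[3,97])).round(1))
            m=ins&(hsv[...,0]>=a)&(hsv[...,0]<=b)&(hsv[...,1]>170)&(r[...,2]<20)&(r[...,0]<-30); 
            if m.sum()>5: print('  patch',col,'y',(np.percentile(r[m][:,1],[2,98])).round(1),'x',(np.percentile(r[m][:,0],[2,98])).round(1))
E
python3 butt.py
```

```text
top3 orange 139 rack x [-93.7 -14.2] y mean -50.0 slope 0.8 top z 139.6 pitch 0.3
scene3 orange 244 rack x [-98.5 -14. ] y mean -47.4 slope 3.0 top z 139.0 pitch 0.0
top0 stop x [-2.1 -1.4  2.2  6.5  7.6] y [-96.9  96.6] slope -0.0008
  rail x [-31.4 -26.7 -20.9] y [-92.4  97.1] slope -0.0046 z 40.4
  rail x [-127.9 -122.8 -118.1] y [-96.9  98. ] slope -0.0008 z 39.3
  mark orange y [-69.6 -31.3]
  patch orange y [-75.5 -26. ] x [-109.9  -40.7]
scene0 stop x [-2.1 -1.2  2.3  6.   7. ] y [-99.2  98.1] slope 0.0005
  rail x [-31.4 -26.4 -21.6] y [-98.1  98. ] slope 0.0008 z 39.3
  rail x [-128.3 -123.  -118.4] y [-100.    97.1] slope -0.0002 z 39.5
  mark blue y [23.3 69.3]
  patch blue y [19.8 75.4] x [-112.7  -38.8]
  mark orange y [-73.9 -28.7]
  patch orange y [-80.7 -25.3] x [-113.1  -39.2]
```

The handle is level (pitch ≈0°), its lane offset is y≈−50, its centre is at z≈0.1295 and its butt is ~12 mm short of the stop. Lowering 78 mm leaves it just above the rails.

Emit:
jog_arm(steps=[{"linear": [0.7, 0, 1.9], "rot": [0, 0, 0], "hand": 1.5}, {"linear": [1.4, 0, 3.8], "rot": [0, 0, 0], "hand": 1.5}, {"linear": [2.05, 0, 5.6], "rot": [0, 0, 0], "hand": 1.5}, {"linear": [2.4, 0, 6.6], "rot": [0, 0, 0], "hand": 1.5}, {"linear": [2.6, 0, 7.1], "rot": [0, 0, 0], "hand": 1.5}, {"linear": [2.6, 0, 7.2], "rot": [0, 0, 0], "hand": 1.5}, {"linear": [2.6, 0, 7.2], "rot": [0, 0, 0], "hand": 1.5}, {"linear": [2.6, 0, 7.2], "rot": [0, 0, 0], "hand": 1.5}])

```text
clock: 6.6
ee_pos: [0.5129, -0.2238, 0.0456]
orientation: [-179.9, 20.0, 67.8]
wrist_force: [-0.3, 0.2, -1.9]
opening: 0.0187
```

Run:
```python
from butt import *
st()
for n in('top','scene'): handle(manip.capture(n),'orange',.035)
p,R=cur(); print('along X 10mm in tool',(R.T@np.r_[X,0]).round(3),'down',(R.T@[0,0,-1.]).round(3))
```

```text
6.6 tcp [ 0.5129 -0.2238  0.0456] [-179.9   20.    67.8] F [-0.3  0.2 -1.9] op 0.0187 j [-22.  38.  42. 114.  -8.  39.  -2.]
 orange 140 rack x [-87.7  -8.6] y mean -47.2 slope -0.4 top z 67.6 pitch -1.5
 orange 263 rack x [-95.8  -9.4] y mean -45.8 slope 1.6 top z 67.1 pitch -0.1
along X 10mm in tool [-0.94   0.004  0.342] down [0.342 0.002 0.94 ]
```

Emit:
jog_arm(steps=[{"linear": [0.1, -0.1, 0.3], "rot": [0, 0, 0], "hand": 1.5}, {"linear": [0.2, -0.15, 0.5], "rot": [0, 0, 0], "hand": 1.5}, {"linear": [0.22, -0.15, 0.6], "rot": [0, 0, 0], "hand": 1.5}, {"linear": [0.22, -0.15, 0.6], "rot": [0, 0, 0], "hand": 1.5}, {"linear": [0.22, -0.15, 0.6], "rot": [0, 0, 0], "hand": 1.5}])

```text
clock: 7.12
ee_pos: [0.5108, -0.2221, 0.0382]
orientation: [-179.8, 20.0, 67.9]
wrist_force: [-1.5, 2.5, 2.2]
opening: 0.0186
```

Emit:
jog_arm(steps=[{"linear": [-0.2, 0, 0.07], "rot": [0, 0, 0], "hand": 1.5}, {"linear": [-0.4, 0, 0.14], "rot": [0, 0, 0], "hand": 1.5}, {"linear": [-0.5, 0, 0.18], "rot": [0, 0, 0], "hand": 1.5}, {"linear": [-0.5, 0, 0.18], "rot": [0, 0, 0], "hand": 1.5}, {"linear": [-0.5, 0, 0.18], "rot": [0, 0, 0], "hand": 1.5}])

```text
clock: 7.53
ee_pos: [0.5087, -0.2281, 0.0382]
orientation: [-179.8, 20.0, 67.8]
wrist_force: [-0.5, -0.2, -0.5]
opening: 0.0186
```

Run:
```python
from butt import *
st()
for n in('top','scene'): handle(manip.capture(n),'orange',.035)
```

```text
7.53 tcp [ 0.5087 -0.2281  0.0382] [-179.8   20.    67.8] F [-0.5 -0.2 -0.5] op 0.0186 j [-21.  39.  42. 115.  -8.  38.  -2.]
 orange 131 rack x [-80.4  -5.3] y mean -49.9 slope -0.8 top z 61.4 pitch 0.5
 orange 310 rack x [-88.9   6.1] y mean -48.9 slope -0.9 top z 60.9 pitch 9.1
```

Emit:
jog_arm(steps=[{"linear": [-0.1, 0, 0.08], "rot": [0, 0, 0], "hand": 1.5}, {"linear": [-0.2, 0, 0.12], "rot": [0, 0, 0], "hand": 1.5}, {"linear": [-0.3, 0, 0.16], "rot": [0, 0, 0], "hand": 1.5}, {"linear": [-0.3, 0, 0.16], "rot": [0, 0, 0], "hand": 1.5}])

```text
clock: 7.97
ee_pos: [0.5088, -0.229, 0.0382]
orientation: [-179.8, 19.9, 67.9]
wrist_force: [-0.2, 5.1, 7.3]
opening: 0.0186
```

Emit:
jog_arm(steps=[{"linear": [-0.1, 0, 0.04], "rot": [0, 0, 0], "hand": 1.5}, {"linear": [-0.15, 0, 0.05], "rot": [0, 0, 0], "hand": 1.5}, {"linear": [-0.15, 0, 0.05], "rot": [0, 0, 0], "hand": 1.5}])

```text
clock: 8.22
ee_pos: [0.5088, -0.229, 0.0381]
orientation: [-179.8, 19.8, 68.0]
wrist_force: [0.3, 10.5, 9.2]
opening: 0.0185
```

Contact: the tool stalled at 10 N along the rack. The hold point is at rack x −88, so the butt is at −1.4, which matches the measured stop face. Release and check.

Emit:
jog_arm(steps=[{"linear": [0, 0, 0], "rot": [0, 0, 0], "hand": 4.5}, {"linear": [0, 0, 0], "rot": [0, 0, 0], "hand": 4.5}, {"linear": [0, 0, 0], "rot": [0, 0, 0], "hand": 4.5}, {"linear": [0, 0, 0], "rot": [0, 0, 0], "hand": 4.5}, {"linear": [0, 0, 0], "rot": [0, 0, 0], "hand": 4.5}])

```text
clock: 8.63
ee_pos: [0.5068, -0.2324, 0.0377]
orientation: [-179.8, 20.0, 67.8]
wrist_force: [0.5, -1.0, 0.3]
opening: 0.045
```

Emit:
jog_arm(steps=[{"linear": [0, 0, -2], "rot": [0, 0, 0], "hand": 4.5}, {"linear": [0, 0, -5], "rot": [0, 0, 0], "hand": 4.5}, {"linear": [0, 0, -9], "rot": [0, 0, 0], "hand": 4.5}, {"linear": [0, 0, -13], "rot": [0, 0, 0], "hand": 4.5}, {"linear": [0, 0, -17], "rot": [0, 0, 0], "hand": 4.5}, {"linear": [0, 0, -20], "rot": [0, 0, 0], "hand": 4.5}, {"linear": [0, 0, -20], "rot": [0, 0, 0], "hand": 4.5}])

```text
clock: 9.22
ee_pos: [0.5379, -0.168, 0.2309]
orientation: [179.6, 19.8, 67.9]
wrist_force: [0.7, 0.0, -0.2]
opening: 0.0449
```

Run:
```python
from butt import *
st()
im=np.zeros((592,792,3),np.uint8)
for i,n in enumerate(('top','scene','wrist')):
    c=manip.capture(n); np.savez(f'pics/{n}4.npz',**c); k=c['color'][:,:,::-1]
    if n!='wrist':handle(c,'orange',.035)
    if n=='top': im[:296,:396]=cv2.resize(k[180:254,295:394],None,fx=4,fy=4)
    if n=='scene': im[:296,396:]=cv2.resize(k[215:313,160:292],(396,296))
    if n=='wrist': im[296:,200:595]=cv2.resize(k,(395,296))
cv2.imwrite('pics/m4.png',im)
chain([(np.array([.62,-.05,.28]),orient(0,25)),(np.array([.65,.04,.26]),orient(24,50)),tgt([.600,.1765,.095],24,70,.13)])
```

```text
9.22 tcp [ 0.5379 -0.168   0.2309] [179.6  19.8  67.9] F [ 0.7  0.  -0.2] op 0.0449 j [-35.  25.  51. 105.   0.  62.  -8.]
 orange 234 rack x [-117.5    6.4] y mean -49.3 slope -1.4 top z 62.9 pitch 6.7
 orange 440 rack x [-126.3    5.9] y mean -47.3 slope -1.8 top z 60.4 pitch 6.0
lin [11.55, 3.54, -10.05] rot [0.0134, 0.7747, -0.3977] -> tcp [ 0.62 -0.05  0.28]
lin [7.31, 3.0, 5.62] rot [0.257, 0.4299, -0.3349] -> tcp [0.65 0.04 0.26]
lin [-7.12, 0.98, 11.26] rot [0.0, 0.3491, 0.0] -> tcp [0.643 0.081 0.133]
```

View pics/m4.png

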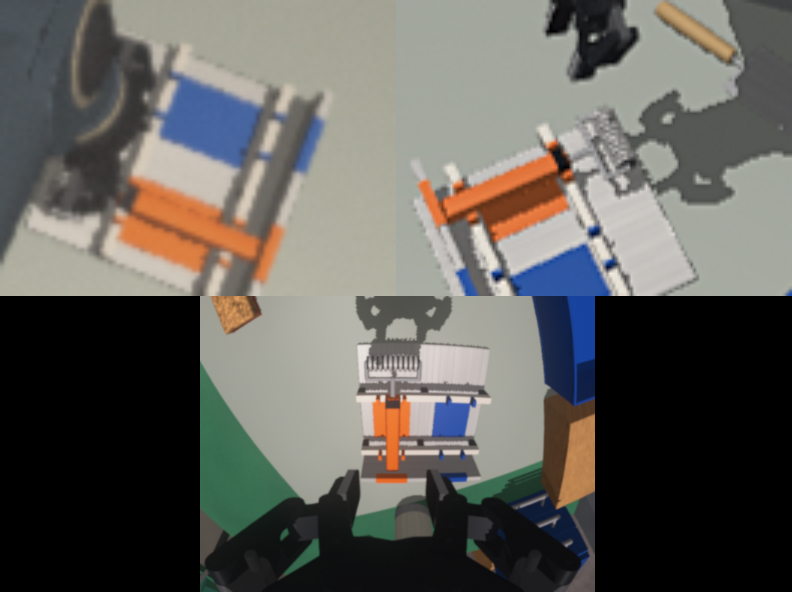

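Orange lies in its lane with the butt at the stop (wrist crop: butt about (392,469), stop mark (392,478)). The arm sprang forward ~4 mm on release, which confirms it was pressing. I'll check from close by at the end. Now the blue tool.

Emit:
jog_arm(steps=[{"linear": [11.5, 3.5, -10], "rot": [0.013, 0.775, -0.398], "hand": 5}, {"linear": [11.5, 3.5, -10], "rot": [0.013, 0.775, -0.398], "hand": 5}, {"linear": [11.5, 3.5, -10], "rot": [0.013, 0.775, -0.398], "hand": 5}, {"linear": [11.5, 3.5, -10], "rot": [0.013, 0.775, -0.398], "hand": 5}, {"linear": [11.5, 3.5, -10], "rot": [0.013, 0.775, -0.398], "hand": 5}, {"linear": [11.5, 3.5, -10], "rot": [0.013, 0.775, -0.398], "hand": 5}, {"linear": [11.5, 3.5, -10], "rot": [0.013, 0.775, -0.398], "hand": 5}, {"linear": [11.5, 3.5, -10], "rot": [0.013, 0.775, -0.398], "hand": 5}])

```text
clock: 10.03
ee_pos: [0.6175, -0.0578, 0.2765]
orientation: [-179.7, -25.0, 89.2]
wrist_force: [0.0, -1.1, -0.7]
opening: 0.05
```

Run:
```python
from g import *
st()
chain([(np.array([.65,.03,.24]),orient(24,55)),tgt([.600,.1765,.095],24,70,.13)])
chain([tgt([.600,.1765,.095],24,70,.13)])
```

```text
10.03 tcp [ 0.6175 -0.0578  0.2765] [-179.7  -25.    89.2] F [ 0.  -1.1 -0.7] op 0.05 j [ -9.  25.  32.  93. -37.  79.  32.]
lin [6.46, 3.17, 7.02] rot [0.2754, 0.5151, -0.3365] -> tcp [0.65 0.03 0.24]
lin [-5.92, 1.39, 10.2] rot [0.0, 0.2618, 0.0] -> tcp [0.643 0.081 0.133]
lin [6.56, 2.43, 18.86] rot [0.3215, 0.7727, -0.3019] -> tcp [0.643 0.081 0.133]
```

Emit:
jog_arm(steps=[{"linear": [6.5, 2.4, 18.8], "rot": [0.3215, 0.773, -0.302], "hand": 5}, {"linear": [6.5, 2.4, 18.8], "rot": [0.3215, 0.773, -0.302], "hand": 5}, {"linear": [6.5, 2.4, 18.8], "rot": [0.3215, 0.773, -0.302], "hand": 5}, {"linear": [6.5, 2.4, 18.8], "rot": [0.3215, 0.773, -0.302], "hand": 5}, {"linear": [6.5, 2.4, 18.8], "rot": [0.3215, 0.773, -0.302], "hand": 5}, {"linear": [6.5, 2.4, 18.8], "rot": [0.3215, 0.773, -0.302], "hand": 5}, {"linear": [6.5, 2.4, 18.8], "rot": [0.3215, 0.773, -0.302], "hand": 5}, {"linear": [6.5, 2.4, 18.8], "rot": [0.3215, 0.773, -0.302], "hand": 5}])

```text
clock: 10.7
ee_pos: [0.6422, 0.088, 0.13]
orientation: [-179.0, -70.2, 113.8]
wrist_force: [-0.9, -1.0, -0.5]
opening: 0.05
```

Run:
```python
from g import *
import cv2
st()
chain([tgt([.600,.1765,.095],24,70)])
c=manip.capture('wrist'); cv2.imwrite('pics/wrist5.png',c['color'][:,:,::-1])
```

```text
10.7 tcp [0.6422 0.088  0.13  ] [-179.   -70.2  113.8] F [-0.9 -1.  -0.5] op 0.05 j [  4.  55.   9.  81. -56. 102.  57.]
lin [0.02, -0.08, 12.28] rot [-0.0141, -0.0038, -0.0012] -> tcp [0.593 0.193 0.089]
```

View pics/wrist5.png

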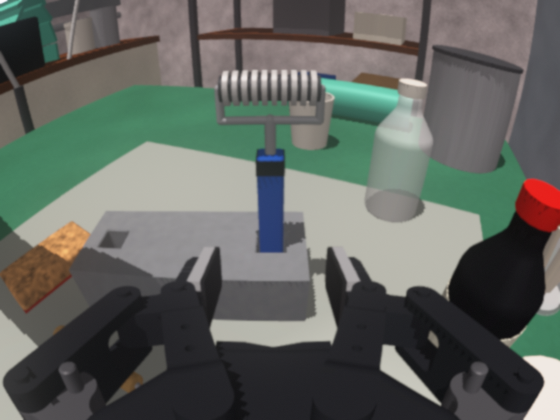

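The blue handle is at column ~270 (top y≈155), centred between the fingertips. The neighbouring bottles (wash bottle x≈400, hardener x≈510) are clear of the path. Advance and close.

Emit:
jog_arm(steps=[{"linear": [0, -0.03, 3.5], "rot": [0, 0, 0], "hand": 5}, {"linear": [0, -0.05, 7], "rot": [0, 0, 0], "hand": 5}, {"linear": [0, -0.05, 9.5], "rot": [0, 0, 0], "hand": 5}, {"linear": [0, -0.05, 11.5], "rot": [0, 0, 0], "hand": 5}, {"linear": [0, -0.05, 12.2], "rot": [0, 0, 0], "hand": 5}, {"linear": [0, -0.05, 12.2], "rot": [0, 0, 0], "hand": 5}, {"linear": [0, -0.05, 12.2], "rot": [0, 0, 0], "hand": 5}])

```text
clock: 11.33
ee_pos: [0.5963, 0.1914, 0.0962]
orientation: [178.9, -69.7, 115.7]
wrist_force: [-0.8, -1.2, 1.4]
opening: 0.0502
```

Emit:
jog_arm(steps=[{"linear": [0, 0, 0], "rot": [0, 0, 0], "hand": 1.5}, {"linear": [0, 0, 0], "rot": [0, 0, 0], "hand": 1.5}, {"linear": [0, 0, 0], "rot": [0, 0, 0], "hand": 1.5}, {"linear": [0, 0, 0], "rot": [0, 0, 0], "hand": 1.5}, {"linear": [0, 0, 0], "rot": [0, 0, 0], "hand": 1.5}, {"linear": [0, 0, 0], "rot": [0, 0, 0], "hand": 1.5}], squeeze=70)

```text
clock: 11.83
ee_pos: [0.5964, 0.1907, 0.0955]
orientation: [178.9, -69.8, 115.6]
wrist_force: [0.3, -4.3, 2.8]
opening: 0.0184
```

Run:
```python
from g import *
st(); p,R=cur(); print('hold',p-H*R[:,2]); chain([(p+[0,0,.15],R)])
```

```text
11.83 tcp [0.5964 0.1907 0.0955] [178.9 -69.8 115.6] F [ 0.3 -4.3  2.8] op 0.0184 j [  1.  52.   2.  91. -58.  90.  59.]
hold [0.6037155  0.1746719  0.10194153]
lin [14.08, 0.1, -5.17] rot [0.0, 0.0, 0.0] -> tcp [0.596 0.191 0.245]
```

Emit:
jog_arm(steps=[{"linear": [1.9, 0, -0.7], "rot": [0, 0, 0], "hand": 1.5}, {"linear": [3.8, 0, -1.4], "rot": [0, 0, 0], "hand": 1.5}, {"linear": [5.6, 0, -2.05], "rot": [0, 0, 0], "hand": 1.5}, {"linear": [8.5, 0, -3.1], "rot": [0, 0, 0], "hand": 1.5}, {"linear": [11.4, 0, -4.15], "rot": [0, 0, 0], "hand": 1.5}, {"linear": [14.1, 0, -5.15], "rot": [0, 0, 0], "hand": 1.5}, {"linear": [14.1, 0, -5.15], "rot": [0, 0, 0], "hand": 1.5}])

```text
clock: 12.42
ee_pos: [0.5967, 0.1924, 0.2511]
orientation: [177.4, -69.8, 117.1]
wrist_force: [-0.7, 0.1, -0.8]
opening: 0.0186
```

Run:
```python
from butt import *
st(); 
b=o+.05*Y; h=b-X*(.092+.012); print(h)
chain([(np.array([.60,-.05,.29]),orient(0,25)),tgt([h[0],h[1],.14],-22,-20)])
```

```text
12.42 tcp [0.5967 0.1924 0.2511] [177.4 -69.8 117.1] F [-0.7  0.1 -0.8] op 0.0186 j [  1.  41.   2.  90. -58.  96.  48.]
[ 0.61031828 -0.24630321]
lin [-3.87, -9.75, -22.19] rot [-0.3144, -0.7724, 0.3107] -> tcp [ 0.6  -0.05  0.29]
lin [-25.41, 0.79, 6.64] rot [-0.0172, -0.7755, 0.3935] -> tcp [ 0.608 -0.252  0.122]
```

Emit:
jog_arm(steps=[{"linear": [-3.9, -9.7, -22.2], "rot": [-0.314, -0.772, 0.311], "hand": 1.5}, {"linear": [-3.9, -9.7, -22.2], "rot": [-0.314, -0.772, 0.311], "hand": 1.5}, {"linear": [-3.9, -9.7, -22.2], "rot": [-0.314, -0.772, 0.311], "hand": 1.5}, {"linear": [-3.9, -9.7, -22.2], "rot": [-0.314, -0.772, 0.311], "hand": 1.5}, {"linear": [-3.9, -9.7, -22.2], "rot": [-0.314, -0.772, 0.311], "hand": 1.5}, {"linear": [-3.9, -9.7, -22.2], "rot": [-0.314, -0.772, 0.311], "hand": 1.5}, {"linear": [-3.9, -9.7, -22.2], "rot": [-0.314, -0.772, 0.311], "hand": 1.5}, {"linear": [-3.9, -9.7, -22.2], "rot": [-0.314, -0.772, 0.311], "hand": 1.5}])

```text
clock: 13.08
ee_pos: [0.5991, -0.0502, 0.2868]
orientation: [-179.7, -24.8, 89.8]
wrist_force: [-0.7, 2.5, -2.2]
opening: 0.0185
```

Run:
```python
from g import *
st(); chain([tgt([.6103,-.2463,.14],-22,-20)])
```

```text
13.08 tcp [ 0.5991 -0.0502  0.2868] [-179.7  -24.8   89.8] F [-0.7  2.5 -2.2] op 0.0185 j [ -3.  22.  21.  94. -32.  76.  28.]
lin [-25.23, 0.99, 6.44] rot [-0.0219, -0.7711, 0.392] -> tcp [ 0.608 -0.252  0.122]
```

Emit:
jog_arm(steps=[{"linear": [-25.2, 1.0, 6.4], "rot": [-0.022, -0.771, 0.392], "hand": 1.5}, {"linear": [-25.2, 1.0, 6.4], "rot": [-0.022, -0.771, 0.392], "hand": 1.5}, {"linear": [-25.2, 1.0, 6.4], "rot": [-0.022, -0.771, 0.392], "hand": 1.5}, {"linear": [-25.2, 1.0, 6.4], "rot": [-0.022, -0.771, 0.392], "hand": 1.5}, {"linear": [-25.2, 1.0, 6.4], "rot": [-0.022, -0.771, 0.392], "hand": 1.5}, {"linear": [-25.2, 1.0, 6.4], "rot": [-0.022, -0.771, 0.392], "hand": 1.5}, {"linear": [-25.2, 1.0, 6.4], "rot": [-0.022, -0.771, 0.392], "hand": 1.5}, {"linear": [-25.2, 1.0, 6.4], "rot": [-0.022, -0.771, 0.392], "hand": 1.5}])

```text
clock: 13.75
ee_pos: [0.6066, -0.2466, 0.1129]
orientation: [-178.9, 20.2, 68.7]
wrist_force: [0.9, 3.0, -3.3]
opening: 0.0185
```

Emit:
jog_arm(steps=[{"linear": [0, 0, 0], "rot": [0, 0, 0], "hand": 1.5}, {"linear": [0, 0, 0], "rot": [0, 0, 0], "hand": 1.5}])

```text
clock: 13.92
ee_pos: [0.6076, -0.2513, 0.1197]
orientation: [-179.6, 19.9, 68.3]
wrist_force: [-0.3, 0.3, -0.7]
opening: 0.0188
```

Run:
```python
from butt import *
st(); chain([tgt([.6103,-.2463,.14],-22,-20)])
for n in('top','scene'): handle(manip.capture(n),'blue',.10)
c=manip.capture('scene');handle(c,'orange',.045)
```

```text
13.92 tcp [ 0.6076 -0.2513  0.1197] [-179.6   19.9   68.3] F [-0.3  0.3 -0.7] op 0.0188 j [-16.  38.  39.  98.  -4.  53.  -2.]
lin [-0.17, 0.06, -0.23] rot [-0.0056, -0.0019, 0.0053] -> tcp [ 0.608 -0.252  0.122]
 blue 2 rack x [-94.4 -91.9] y mean 53.7 slope 6.2 top z 144.4 pitch -38.2
 blue 268 rack x [-105.5  -13.5] y mean 51.6 slope 2.0 top z 140.8 pitch 0.4
 orange 386 rack x [-114.1    6. ] y mean -47.5 slope -1.9 top z 60.6 pitch 6.8butt.py:15: RankWarning: Polyfit may be poorly conditioned
  f=np.polyfit(r[:,0],r[:,1],1); g=np.polyfit(top[:,0],top[:,2],1)
```

Emit:
jog_arm(steps=[{"linear": [0.7, 0, 1.9], "rot": [0, 0, 0], "hand": 1.5}, {"linear": [1.4, 0, 3.8], "rot": [0, 0, 0], "hand": 1.5}, {"linear": [2.05, 0, 5.6], "rot": [0, 0, 0], "hand": 1.5}, {"linear": [2.4, 0, 6.6], "rot": [0, 0, 0], "hand": 1.5}, {"linear": [2.6, 0, 7.1], "rot": [0, 0, 0], "hand": 1.5}, {"linear": [2.7, 0, 7.4], "rot": [0, 0, 0], "hand": 1.5}, {"linear": [2.7, 0, 7.4], "rot": [0, 0, 0], "hand": 1.5}, {"linear": [2.7, 0, 7.4], "rot": [0, 0, 0], "hand": 1.5}])

```text
clock: 14.73
ee_pos: [0.6078, -0.2525, 0.0425]
orientation: [-179.8, 20.0, 68.1]
wrist_force: [0.8, -0.4, -1.7]
opening: 0.0184
```

Emit:
jog_arm(steps=[{"linear": [-0.2, 0, 0.07], "rot": [0, 0, 0], "hand": 1.5}, {"linear": [-0.4, 0, 0.14], "rot": [0, 0, 0], "hand": 1.5}, {"linear": [-0.5, 0, 0.2], "rot": [0, 0, 0], "hand": 1.5}, {"linear": [-0.5, 0, 0.2], "rot": [0, 0, 0], "hand": 1.5}, {"linear": [-0.5, 0, 0.2], "rot": [0, 0, 0], "hand": 1.5}])

```text
clock: 15.15
ee_pos: [0.6052, -0.2572, 0.0415]
orientation: [-179.7, 20.0, 68.1]
wrist_force: [-0.1, -0.6, -2.4]
opening: 0.0187
```

Run:
```python
from butt import *
st(); p,R=cur(); h=p-H*R[:,2]; print('hold rack x,y',(h[:2]-o)@X,(h[:2]-o)@Y)
handle(manip.capture('scene'),'blue',.045)
```

```text
15.15 tcp [ 0.6052 -0.2572  0.0415] [-179.7   20.    68.1] F [-0.1 -0.6 -2.4] op 0.0187 j [-14.  44.  37. 100.  -7.  45.  -2.]
hold rack x,y -0.09839748306650459 0.04935975227684379
 blue 266 rack x [-99.7  -8.1] y mean 50.6 slope -0.7 top z 61.7 pitch -0.4
```

Emit:
jog_arm(steps=[{"linear": [0.05, 0, 0.15], "rot": [0, 0, 0], "hand": 1.5}, {"linear": [0.1, 0, 0.3], "rot": [0, 0, 0], "hand": 1.5}, {"linear": [0.1, 0, 0.35], "rot": [0, 0, 0], "hand": 1.5}, {"linear": [0.1, 0, 0.35], "rot": [0, 0, 0], "hand": 1.5}])

```text
clock: 15.53
ee_pos: [0.6055, -0.2571, 0.0398]
orientation: [-179.7, 20.0, 68.2]
wrist_force: [-2.9, 4.4, 12.8]
opening: 0.0186
```

Emit:
jog_arm(steps=[{"linear": [-0.15, 0, 0.05], "rot": [0, 0, 0], "hand": 1.5}, {"linear": [-0.3, 0, 0.1], "rot": [0, 0, 0], "hand": 1.5}, {"linear": [-0.45, 0, 0.16], "rot": [0, 0, 0], "hand": 1.5}, {"linear": [-0.55, 0, 0.2], "rot": [0, 0, 0], "hand": 1.5}, {"linear": [-0.55, 0, 0.2], "rot": [0, 0, 0], "hand": 1.5}])

```text
clock: 15.95
ee_pos: [0.6058, -0.2586, 0.0398]
orientation: [-179.8, 19.7, 68.3]
wrist_force: [-1.6, 12.4, 17.1]
opening: 0.0186
```

Run:
```python
from butt import *
st(); p,R=cur(); h=p-H*R[:,2]; print('hold rack x,y',(h[:2]-o)@X,(h[:2]-o)@Y)
```

```text
15.95 tcp [ 0.6058 -0.2586  0.0398] [-179.8   19.7   68.3] F [-1.6 12.4 17.1] op 0.0186 j [-14.  44.  37. 100.  -7.  45.  -2.]
hold rack x,y -0.097230840482163 0.050429682224097036
```

Emit:
jog_arm(steps=[{"linear": [-0.15, 0, -0.2], "rot": [0, 0, 0], "hand": 1.5}, {"linear": [-0.2, 0, -0.2], "rot": [0, 0, 0], "hand": 1.5}, {"linear": [-0.2, 0, -0.2], "rot": [0, 0, 0], "hand": 1.5}])

```text
clock: 16.2
ee_pos: [0.604, -0.2621, 0.0403]
orientation: [-179.8, 19.9, 68.2]
wrist_force: [1.9, 5.1, 4.6]
opening: 0.0186
```

Emit:
jog_arm(steps=[{"linear": [-0.1, 0, 0.04], "rot": [0, 0, 0], "hand": 1.5}, {"linear": [-0.2, 0, 0.07], "rot": [0, 0, 0], "hand": 1.5}, {"linear": [-0.2, 0, 0.07], "rot": [0, 0, 0], "hand": 1.5}])

```text
clock: 16.45
ee_pos: [0.604, -0.2621, 0.0403]
orientation: [-179.7, 19.7, 68.3]
wrist_force: [1.8, 11.6, 6.0]
opening: 0.0189
```

Run:
```python
from butt import *
st(); p,R=cur(); h=p-H*R[:,2]; print('hold rack x,y',(h[:2]-o)@X,(h[:2]-o)@Y)
c=manip.capture('scene'); handle(c,'blue',.045); k=c['color'][250:325,160:260,::-1]
cv2.imwrite('pics/s6.png',cv2.resize(k,None,fx=7,fy=7,interpolation=cv2.INTER_CUBIC))
```

```text
16.45 tcp [ 0.604  -0.2621  0.0403] [-179.7   19.7   68.3] F [ 1.8 11.6  6. ] op 0.0189 j [-14.  44.  37. 100.  -7.  45.  -2.]
hold rack x,y -0.09329882925961827 0.050132460273930875
 blue 327 rack x [-93.5   6.3] y mean 51.3 slope -1.1 top z 62.1 pitch 9.0
```

View pics/s6.png

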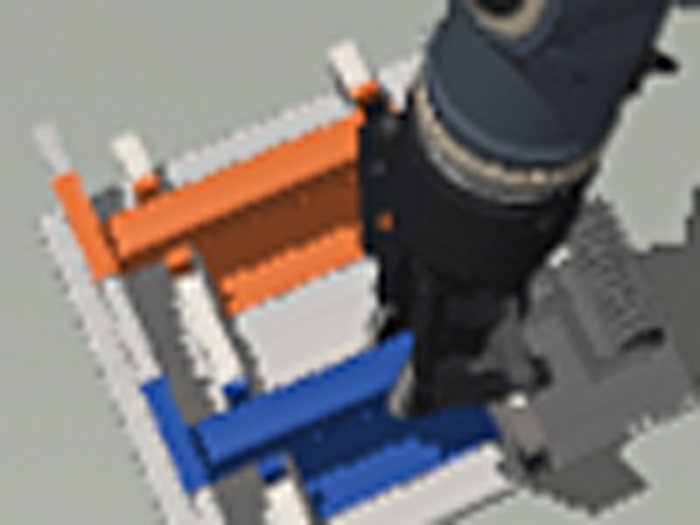

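Friction on the rails was what stopped the first push. With less downward load it slid on to hold x −93.3, so the butt is at −1.3 (the stop), with 12 N contact. The picture shows both butts against their stop marks: orange (115,245) and blue (200,450). Release and back off.

Emit:
jog_arm(steps=[{"linear": [0, 0, 0], "rot": [0, 0, 0], "hand": 4.5}, {"linear": [0, 0, 0], "rot": [0, 0, 0], "hand": 4.5}, {"linear": [0, 0, 0], "rot": [0, 0, 0], "hand": 4.5}, {"linear": [0, 0, 0], "rot": [0, 0, 0], "hand": 4.5}, {"linear": [0, 0, 0], "rot": [0, 0, 0], "hand": 4.5}])

```text
clock: 16.92
ee_pos: [0.6011, -0.2665, 0.0402]
orientation: [-179.7, 20.0, 68.1]
wrist_force: [-0.1, -0.2, 0.2]
opening: 0.0449
```

Emit:
jog_arm(steps=[{"linear": [0, 0, -2], "rot": [0, 0, 0], "hand": 4.5}, {"linear": [0, 0, -5], "rot": [0, 0, 0], "hand": 4.5}, {"linear": [0, 0, -9], "rot": [0, 0, 0], "hand": 4.5}, {"linear": [0, 0, -13], "rot": [0, 0, 0], "hand": 0}, {"linear": [0, 0, -17], "rot": [0, 0, 0], "hand": 0}, {"linear": [0, 0, -20], "rot": [0, 0, 0], "hand": 0}, {"linear": [0, 0, -20], "rot": [0, 0, 0], "hand": 0}])

```text
clock: 17.5
ee_pos: [0.6325, -0.2018, 0.2347]
orientation: [179.6, 19.8, 68.1]
wrist_force: [0.2, -0.7, 0.3]
opening: -0.0001
```

Run:
```python
from butt import *
st()
for n in('top','scene'):
    c=manip.capture(n)
    for col in('blue','orange'): handle(c,col,.045,.068)
def tcp(x,y,z): q=o+x/1000*X+y/1000*Y; return np.array([q[0],q[1],z])
R=orient(-22,-10)
chain([(tcp(-240,-50,.20),R),(tcp(-240,-50,.045),R),(tcp(-215,-50,.045),R)])
```

```text
17.5 tcp [ 0.6325 -0.2018  0.2347] [179.6  19.8  68.1] F [ 0.2 -0.7  0.3] op -0.0001 j [-23.  33.  42.  90.  -2.  66.  -6.]
none
 orange 195 rack x [-114.9   -4.8] y mean -49.1 slope -0.7 top z 60.5 pitch 0.0
 blue 350 rack x [-117.8   -4.1] y mean 54.3 slope 1.1 top z 59.9 pitch 0.0
 orange 366 rack x [-126.5   -4.5] y mean -47.1 slope -0.5 top z 58.6 pitch 0.1
lin [9.36, -10.03, -0.26] rot [-0.0025, 0.1736, 0.0023] -> tcp [ 0.569 -0.083  0.2  ]
lin [2.69, 0.0, 15.26] rot [0.0, 0.0, 0.0] -> tcp [ 0.569 -0.083  0.045]
lin [-2.46, -0.0, 0.43] rot [0.0, 0.0, 0.0] -> tcp [ 0.559 -0.106  0.045]
```

Both handles read level and equal (butt edge −4.1 and −4.5 in the same view). Since friction misled me once, I'll nudge each head toward the stop gently with closed fingers to make sure.

Emit:
jog_arm(steps=[{"linear": [9.4, -10.0, -0.3], "rot": [0, 0.174, 0], "hand": 0}, {"linear": [9.4, -10.0, -0.3], "rot": [0, 0.174, 0], "hand": 0}, {"linear": [9.4, -10.0, -0.3], "rot": [0, 0.174, 0], "hand": 0}, {"linear": [9.4, -10.0, -0.3], "rot": [0, 0.174, 0], "hand": 0}, {"linear": [9.4, -10.0, -0.3], "rot": [0, 0.174, 0], "hand": 0}, {"linear": [9.4, -10.0, -0.3], "rot": [0, 0.174, 0], "hand": 0}])

```text
clock: 18.1
ee_pos: [0.5677, -0.0823, 0.1982]
orientation: [-179.6, 10.1, 68.2]
wrist_force: [-0.1, -1.2, 0.7]
opening: -0.0002
```

Emit:
jog_arm(steps=[{"linear": [0.7, 0, 4], "rot": [0, 0, 0], "hand": 0}, {"linear": [1.4, 0, 8], "rot": [0, 0, 0], "hand": 0}, {"linear": [2, 0, 11.5], "rot": [0, 0, 0], "hand": 0}, {"linear": [2.6, 0, 14.5], "rot": [0, 0, 0], "hand": 0}, {"linear": [2.7, 0, 15.2], "rot": [0, 0, 0], "hand": 0}, {"linear": [2.7, 0, 15.2], "rot": [0, 0, 0], "hand": 0}, {"linear": [2.7, 0, 15.2], "rot": [0, 0, 0], "hand": 0}])

```text
clock: 18.68
ee_pos: [0.5688, -0.0837, 0.0458]
orientation: [-179.8, 10.1, 68.0]
wrist_force: [0.4, -0.1, 0.4]
opening: -0.0004
```

```bash
cat > r.py <<'E'
from butt import *
st(); p,R=cur(); print('tcp rack mm',((p[:2]-o)@np.c_[X,Y]*1000).round(1),'X in tool',(R.T@np.r_[X,0]).round(3))
E
python3 r.py
```

```text
18.68 tcp [ 0.5688 -0.0837  0.0458] [-179.8   10.1   68. ] F [ 0.4 -0.1  0.4] op -0.0004 j [-25.  36.  33. 110. -14.  43.  -8.]
tcp rack mm [-239.2  -49.4] X in tool [-0.985  0.001  0.175]
```

Advance to about −210, then creep.

Emit:
jog_arm(steps=[{"linear": [-1, 0, 0.18], "rot": [0, 0, 0], "hand": 0}, {"linear": [-2, 0, 0.36], "rot": [0, 0, 0], "hand": 0}, {"linear": [-2.8, 0, 0.5], "rot": [0, 0, 0], "hand": 0}, {"linear": [-3.0, 0, 0.53], "rot": [0, 0, 0], "hand": 0}, {"linear": [-3.2, 0, 0.57], "rot": [0, 0, 0], "hand": 0}, {"linear": [-3.3, 0, 0.58], "rot": [0, 0, 0], "hand": 0}, {"linear": [-3.3, 0, 0.58], "rot": [0, 0, 0], "hand": 0}])

```text
clock: 19.27
ee_pos: [0.5555, -0.113, 0.0452]
orientation: [-179.7, 10.0, 68.1]
wrist_force: [0.1, -0.4, -0.8]
opening: 0.0003
```

Emit:
jog_arm(steps=[{"linear": [-0.1, 0, 0.02], "rot": [0, 0, 0], "hand": 0}, {"linear": [-0.2, 0, 0.04], "rot": [0, 0, 0], "hand": 0}, {"linear": [-0.3, 0, 0.05], "rot": [0, 0, 0], "hand": 0}, {"linear": [-0.3, 0, 0.05], "rot": [0, 0, 0], "hand": 0}])

```text
clock: 19.6
ee_pos: [0.5542, -0.1159, 0.045]
orientation: [-179.7, 10.0, 68.1]
wrist_force: [0.3, 1.1, 0.6]
opening: -0.0001
```

```bash
python3 r.py
```

```text
19.6 tcp [ 0.5542 -0.1159  0.045 ] [-179.7   10.    68.1] F [0.3 1.1 0.6] op -0.0001 j [-22.  35.  33. 112. -13.  42.  -5.]
tcp rack mm [-203.9  -50.9] X in tool [-0.985 -0.001  0.174]
```

Emit:
jog_arm(steps=[{"linear": [-0.1, 0, 0.02], "rot": [0, 0, 0], "hand": 0}, {"linear": [-0.2, 0, 0.04], "rot": [0, 0, 0], "hand": 0}, {"linear": [-0.3, 0, 0.05], "rot": [0, 0, 0], "hand": 0}, {"linear": [-0.3, 0, 0.05], "rot": [0, 0, 0], "hand": 0}])

```text
clock: 19.93
ee_pos: [0.5535, -0.1178, 0.045]
orientation: [-179.7, 10.0, 68.1]
wrist_force: [1.0, 2.2, -1.3]
opening: -0.0001
```

Emit:
jog_arm(steps=[{"linear": [-0.1, 0, 0.02], "rot": [0, 0, 0], "hand": 0}, {"linear": [-0.2, 0, 0.04], "rot": [0, 0, 0], "hand": 0}, {"linear": [-0.3, 0, 0.05], "rot": [0, 0, 0], "hand": 0}, {"linear": [-0.3, 0, 0.05], "rot": [0, 0, 0], "hand": 0}])

```text
clock: 20.27
ee_pos: [0.5534, -0.1181, 0.045]
orientation: [-179.7, 9.8, 68.2]
wrist_force: [2.7, 8.0, 1.3]
opening: -0.0003
```

```bash
python3 r.py
python3 - <<'E'
from butt import *
c=manip.capture('wrist'); cv2.imwrite('pics/w7.png',c['color'][:,:,::-1])
handle(manip.capture('scene'),'orange',.045,.068)
E
```

```text
20.27 tcp [ 0.5534 -0.1181  0.045 ] [-179.7    9.8   68.2] F [2.7 8.  1.3] op -0.0003 j [-22.  35.  33. 112. -14.  41.  -4.]
tcp rack mm [-201.6  -50.8] X in tool [-0.985 -0.003  0.17 ]
 orange 354 rack x [-125.9   -4.4] y mean -46.3 slope -2.1 top z 59.6 pitch 0.3
```

Orange stalls at 8.4 N purely along the lane, so it is home. Same for blue.

Emit:
jog_arm(steps=[{"linear": [1.5, 0, -0.3], "rot": [0, 0, 0], "hand": 0}, {"linear": [4, 0, -0.7], "rot": [0, 0, 0], "hand": 0}, {"linear": [4, 2.5, -0.7], "rot": [0, 0, 0], "hand": 0}, {"linear": [4, 6, -0.7], "rot": [0, 0, 0], "hand": 0}, {"linear": [4, 9, -0.7], "rot": [0, 0, 0], "hand": 0}, {"linear": [4, 10.1, -0.7], "rot": [0, 0, 0], "hand": 0}, {"linear": [4, 10.1, -0.7], "rot": [0, 0, 0], "hand": 0}, {"linear": [4, 10.1, -0.7], "rot": [0, 0, 0], "hand": 0}])

```text
clock: 21.03
ee_pos: [0.6604, -0.1219, 0.0441]
orientation: [-179.6, 10.1, 68.1]
wrist_force: [0.1, -0.2, 0.3]
opening: -0.0002
```

```bash
python3 r.py
```

```text
21.03 tcp [ 0.6604 -0.1219  0.0441] [-179.6   10.1   68.1] F [ 0.1 -0.2  0.3] op -0.0002 j [-19.  43.  32.  96. -15.  50.  -5.]
tcp rack mm [-238.    49.8] X in tool [-0.984 -0.001  0.176]
```

Emit:
jog_arm(steps=[{"linear": [-1, 0, 0.18], "rot": [0, 0, 0], "hand": 0}, {"linear": [-2, 0, 0.36], "rot": [0, 0, 0], "hand": 0}, {"linear": [-2.8, 0, 0.5], "rot": [0, 0, 0], "hand": 0}, {"linear": [-3.1, 0, 0.55], "rot": [0, 0, 0], "hand": 0}, {"linear": [-3.3, 0, 0.58], "rot": [0, 0, 0], "hand": 0}, {"linear": [-3.4, 0, 0.6], "rot": [0, 0, 0], "hand": 0}, {"linear": [-3.5, 0, 0.62], "rot": [0, 0, 0], "hand": 0}, {"linear": [-3.5, 0, 0.62], "rot": [0, 0, 0], "hand": 0}])

```text
clock: 21.7
ee_pos: [0.6476, -0.1543, 0.0445]
orientation: [-179.7, 10.0, 68.1]
wrist_force: [0.9, 0.8, -0.0]
opening: -0.0002
```

Emit:
jog_arm(steps=[{"linear": [-0.1, 0, 0.02], "rot": [0, 0, 0], "hand": 0}, {"linear": [-0.2, 0, 0.04], "rot": [0, 0, 0], "hand": 0}, {"linear": [-0.3, 0, 0.05], "rot": [0, 0, 0], "hand": 0}, {"linear": [-0.3, 0, 0.05], "rot": [0, 0, 0], "hand": 0}])

```text
clock: 22.03
ee_pos: [0.6472, -0.1557, 0.0445]
orientation: [-179.7, 9.9, 68.2]
wrist_force: [0.7, 4.4, -0.1]
opening: 0.0001
```

```bash
python3 r.py
```

```text
22.03 tcp [ 0.6472 -0.1557  0.0445] [-179.7    9.9   68.2] F [ 0.7  4.4 -0.1] op 0.0001 j [-16.  42.  32.  98. -15.  48.  -2.]
tcp rack mm [-201.8   50.2] X in tool [-0.985 -0.002  0.172]
```

Blue also stalls, at rack x −201.8 (the same place as orange) with 4.4 N. Back off, rise and take a final look.

Emit:
jog_arm(steps=[{"linear": [1, 0, -0.2], "rot": [0, 0, 0], "hand": 0}, {"linear": [3, 0, -0.5], "rot": [0, 0, 0], "hand": 0}, {"linear": [4.5, 0, -0.8], "rot": [0, 0, 0], "hand": 0}, {"linear": [5, 0, -4], "rot": [0, 0, 0], "hand": 0}, {"linear": [5, 0, -8], "rot": [0, 0, 0], "hand": 0}, {"linear": [5, 0, -12], "rot": [0, 0, 0], "hand": 0}, {"linear": [5, 0, -16], "rot": [0, 0, 0], "hand": 0}, {"linear": [5, 0, -20], "rot": [0, 0, 0], "hand": 0}])

```text
clock: 22.7
ee_pos: [0.6786, -0.0788, 0.2347]
orientation: [-179.7, 10.1, 68.2]
wrist_force: [2.0, 1.2, 0.3]
opening: 0.0003
```

Run:
```python
from butt import *
st()
im=np.zeros((592,792,3),np.uint8)
for n in('top','scene','wrist'):
    c=manip.capture(n); k=c['color'][:,:,::-1]
    if n!='wrist':
        for col in('blue','orange'): handle(c,col,.045,.068)
        P=cloud(c); r=np.c_[((P[...,:2]-o)@np.c_[X,Y]).reshape(-1,2),P[...,2].ravel()]*1000
        for L in(-50,50):
            q=r[(r[:,0]<-150)&(r[:,0]>-196)&(abs(r[:,1]-L)<40)&(r[:,2]>44)&(r[:,2]<75)]
            if len(q)>10: print('  head',L,len(q),'x',np.percentile(q[:,0],[2,98]).round(),'y',np.percentile(q[:,1],[2,98]).round(),'axle tilt deg',np.degrees(np.arctan(np.polyfit(q[:,1],q[:,2],1)[0])).round(1))
    if n=='top': im[:296,:396]=cv2.resize(k[180:254,295:394],None,fx=4,fy=4)
    if n=='scene': im[:296,396:]=cv2.resize(k[100:396,100:496],(396,296)); im[296:,396:]=cv2.resize(k[240:314,160:259],(396,296))
    if n=='wrist': im[296:,:396]=cv2.resize(k,(396,296))
cv2.imwrite('pics/m8.png',im)
```

```text
22.7 tcp [ 0.6786 -0.0788  0.2347] [-179.7   10.1   68.2] F [2.  1.2 0.3] op 0.0003 j [-25.  33.  37.  86. -10.  70. -10.]
none
 orange 191 rack x [-115.4   -4.7] y mean -49.3 slope -0.5 top z 61.6 pitch 0.3
  head -50 177 x [-189. -153.] y [-83. -13.] axle tilt deg 1.2
  head 50 174 x [-190. -153.] y [16. 85.] axle tilt deg 1.5
 blue 368 rack x [-125.5   -4.2] y mean 54.2 slope 1.1 top z 59.3 pitch -0.1
 orange 357 rack x [-125.6   -4.4] y mean -46.3 slope -2.0 top z 59.7 pitch 0.3
  head -50 245 x [-190. -153.] y [-81. -12.] axle tilt deg -0.2
  head 50 264 x [-191. -154.] y [17. 86.] axle tilt deg -0.7
```

View pics/m8.png

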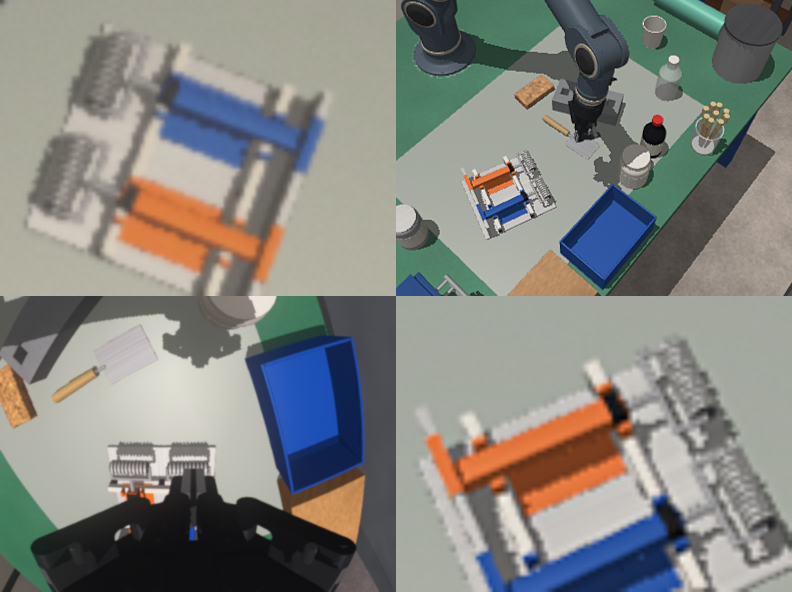

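Both tools lie in their own lanes with heads away from the stop and axles level, and the bystanders are in place. The arm is clear, so I'm handing in.

```bash
python3 -c "
from g import *
st(); print(manip.hand_in())"
```

```text
22.85 tcp [ 0.6811 -0.079   0.2369] [179.9   9.9  68.2] F [-0.  -0.3 -1.7] op 0.0002 j [-25.  33.  37.  86. -10.  70. -10.]
the job is handed in; nothing more can be done
None
```

Both rollers are lying flat in the rack, each in the lane of its colour, with heads away from the stop and butts against it. I handed the job in at 22.9 s with the arm clear of everything.

- **Level:** the last scene view gave handle tops at about 60 mm with pitch within 0.3°. The axles read within 1.5° of level, which is about the depth noise.
- **Fully home:** I nudged each head toward the stop with closed fingers. Orange stalled at 8 N and blue at 4 N, at the same rack position (x −201.6 and −201.8 mm).
- **Disagreements:** blue's first push was held short by rail friction, so I eased the downward load and pushed again until it reached the stop. The final top view gave no blue-handle reading, so its position rests on the scene view, the pictures and the nudge.
- **Other items:** the bystanders looked unmoved in the final picture, though I did not measure them.

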